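# Scent the dryer ball and turn its dish to the tub

## Task

Press the pump head of the amber scent bottle fully down to its stop to scent the dryer ball, and let it spring back. Then take the dish by its green handle, lift it clear of the stand and, keeping it level and the loose ball in its middle, turn it about a quarter turn above the same spot on the stand until its yellow lip points straight at the blue laundry tub (which may stand to the left or the right). Finish while still holding the dish there, level and still, at least 5 cm above the stand; do not push or shift the other things on the counter.

Things in the scene. Friction and masses are not known exactly. Their poses are not given: they have to be found in the camera images.
- stand: Fixed pale wooden plate 230 x 120 x 12 mm, long along its x, carrying the dish and the amber bottle. Origin on the counter under the middle of the place where the dish sits; x points from the dish to the bottle (away from the robot, within about 0.2 rad), z up. The plate runs from x = -55 to +175 mm. The bottle (54 mm diameter, fixed) stands at x = +125 mm.
- stand_seat (a point): Point on the stand's top face (12 mm above the counter) under the middle of the dish at the start.
- pump_top (a point): Middle of the flat top of the bottle's white pump head (34 mm diameter), 180 mm above the counter when up; moves down with the head.
- pump (a joint): How far the pump head is pressed, in m: 0 up, 0.014 fully down at its stop. Sprung: about 3 N to start, 8 N at the stop; it springs back up when released.
- dish: Loose white shallow round dish, 122 mm diameter, 22 mm high, about 0.16 kg, on the stand with the ball in it. Origin at the centre of its underside; z up; x points to its yellow lip (44 mm wide, in a gap of the rim, reaching 78 mm out); the green handle is on the other side, at x = -100 mm. At the start the lip points to the bottle and the handle to the robot, within 0.1 rad of the stand's x.
- dish_grip (a point): Grip point in the dish's upright green handle, 45 mm above the dish's underside. The handle is a plate 12 mm thick (along the dish's x), 36 mm wide (along its y), from 9 to 65 mm above the underside. Grip it from above, fingers closing along the dish's x: 32 mm are free between it and the rim; below, a 20 mm wide tongue (top at 12 mm) joins it to the dish.
- dish_center (a point): Centre of the dish's inner floor, 8 mm above its underside. The floor is flat to 10 mm radius, then rises at 6 degrees to 34 mm radius and at 14 degrees to the rim.
- ball: Loose pink dryer ball, 42 mm diameter, 40 g, lying in the middle of the dish. Its origin is a point on its surface and turns with it: use ball_center.
- ball_center (a point): Centre of the pink ball.
- tub: Fixed blue open laundry tub with a few other dryer balls in it, 170 x 170 x 110 mm high, about 0.3 to 0.5 m to the left or to the right of the dish. Origin at the centre of its underside.
- crate: Fixed wooden crate with three bottles, 160 x 170 x 70 mm, bottles to 155 mm high; stands on the side where the tub is not. Origin at the centre of its underside. Not to be touched.
- detergent: Loose white bottle with orange label and red cap, 72 mm diameter, 190 mm high, to the right of the stand's far end; origin at the centre of its underside. Leave alone.
- starch_can: Loose blue and aluminium can, 52 mm diameter, 160 mm high, to the left of the stand's far end; origin at the centre of its underside. Leave alone.
- brush: Loose wooden brush lying on the counter to the right of the robot; leave alone.
- mug: Loose blue mug, 80 mm diameter, 90 mm high, on the counter to the left of the robot; origin at the centre of its underside. Leave alone.
Not all that is in view belongs to the job. There is more than one size of the ball; the one meant has the size given above.

How it is judged:
By the outcome, as a careful person would: the job done as asked, in the order asked, and still so for the second after the job is handed in, while the arm keeps its last pose, push and grip.
It also fails if it takes over 54 s, if anything falls off the work surface, if the arm or the gripper's body presses on something with over 40 N, if the wrist force passes 120 N, or if a joint passes its speed limit or range.

## Robot

A 6-joint arm with a two-finger parallel gripper is mounted at the origin on the work surface. World frame = base frame: x ahead of the robot, y to its left, z up, the work surface at z = 0. Lengths are in m, angles in rad, forces in N, time in s.
With the tool pointing down it reaches from about 0.325 to 0.9 m from the base axis. Payload 3.5 kg.
Tool frame: the origin (TCP) lies at the very end of the fingers, on their centre line; the grasp point (between the pads) lies 19 mm behind it; z points along the fingers, y is the line along which they close (so a half turn about z gives the same grasp; the last joint's range is limited). The gripper opens to 85 mm and grips with 20 to 120 N. Pads are 22 mm wide; open, the fingers measure 114 mm over their backs; the gripper's body (76 mm by 85 mm) begins 54 mm behind the grasp point. The pads swing forward as they close: fully open they stand 13 mm farther back than shut.
Start: joints at [1.218, 0.276, -0.026, 1.268, 0, 1.467], TCP at [0.155, 0.606, 0.231] pointing down, gripper open.
Joint ranges: [-3.12, 3.12], [-0.85, 1.88], [-1.08, 1.24], [-1.95, 2.15], [-1.57, 1.53], [-3.14, 3.14]. Speed limits (rad/s): [2.57, 2.57, 3.14, 3.14, 3.14, 3.14].

## Interface

Orientations are given as [roll, pitch, yaw] about the fixed x, y, z axes, in that order (R = Rz(yaw) Ry(pitch) Rx(roll)).
In Python, from plant import robot gives the robot as it stands.
- The arm moves only by the tool arm_command, never from a script. Its arguments are lists of equal length, an entry for each row: "translation": the shift along the tool's x, y, z in m, a list of three; "twist": the turn, a rotation vector about the tool's x, y, z in degrees, a list of three; "fingers": the finger opening in m, from 0 to 0.0854. In form: {"translation": [[dx, dy, dz], ...], "twist": [[wx, wy, wz], ...], "fingers": [fingers, ...]}. A call has 1 to 5 rows; each row shifts and turns the commanded pose from where the row before left it, along the tool's axes as they then stand; what a row does not reach is not made up. A row lasts 1/10 s, in which the tool goes at most 50 mm and 8.59 degrees, less where a joint would pass 70% of its speed; a pose out of reach is approached as far as the arm can. A call with a gripper value outside its range is refused whole. The fingers move at their own pace and stop on an object; "force" is the grip in N (left out, the last holds). Time passes only in rows, so rows that do not move let the fingers close. It gives the time, the measured TCP pose, the force, the opening and the grip force at its end, in the units of the state.
- robot.get_obs(): the state, without advancing time (a new reading comes with each control period).
- robot.camera(name): name is "scene" or "top" or "wrist"; returns a dict with "color" (384x512x3 uint8, red, green, blue), "fx", "fy", "cx", "cy" (pixels), "view" (4x4, takes a point from world to camera coordinates); the wrist camera has in their place "hand_eye" (4x4, takes a point from camera to tool coordinates, whose origin is the TCP and whose axes are the flange's). Camera axes: x right, y down, z forward; pixel columns grow to the right and rows downward; lengths in m; the calibration is good to about 2 mm. A picture is of the moment at which its call begins: read the wrist's pose just before it. There is no depth.
- robot.job_done(): hands the job in; it is judged then, once.
The state is a dict: "clock": time; "joints": joint angles; "dq": joint speeds; "effort": joint torques, N m; "tcp_pos": TCP position; "eef_rot": TCP orientation; "force": force on the tool from outside, world axes, zero at the start; "torque": the same for the moment, N m; "grip_width": opening from 0.0 (shut) to 1.0 (fully open); "grasp_force": force on a finger pad.
Only numpy, scipy, OpenCV 4.12 (cv2) and the standard library are available. Lean on these libraries where they do the work, as an engineer would, in place of code of your own. Each camera call takes 0.05 s, during which the arm holds its last target. There are 200 camera calls.

## Working session

There is one attempt and no reset: what is moved stays moved. The work goes in short steps, Python scripts to look and compute and a tool call to move; the robot and the scene stay as the last step left them, time stands still between calls to the robot, and variables do not carry over. Pictures are saved under pics/ and viewed, at most 10 in all, crops included, and the job is handed in when it is done.

Besides the shell and the picture viewer there is one more tool, called after "Emit:" in YAML: its name, and indented under it one key for each argument. arm_command: Moves the arm, as the interface text tells. Its arguments: {"type":"object","properties":{"translation":{"type":"array"},"twist":{"type":"array"},"fingers":{"type":"array"},"force":{"type":"number"}},"required":["translation","twist","fingers"]}

```bash
mkdir -p pics; ls; python3 - <<'E'
from plant import robot
import cv2,numpy as np
print(robot.get_obs())
ims=[]
for n in("top","scene"):
    c=robot.camera(n); np.savez(f"{n}0.npz",**c)
    print(n,c["fx"],c["cx"],c["cy"],np.round(c["view"],3).tolist())
    cv2.imwrite(f"pics/{n}0.png",c["color"][:,:,::-1])
E
```

```text
pics
{'clock': 0.0, 'joints': array([ 1.21760486e+00,  2.77154380e-01, -2.78857816e-02,  1.26798386e+00,
       -1.09730441e-05,  1.46740539e+00]), 'dq': array([ 0.00069958,  0.00142237, -0.00124468,  0.00026482, -0.00101166,
        0.0021816 ]), 'effort': array([ 1.91953943e-03, -4.45506120e+01,  2.95204675e+01,  1.64147437e-02,
       -1.70007411e-05,  4.69578126e-06]), 'tcp_pos': array([0.15424508, 0.6048699 , 0.2301441 ]), 'eef_rot': array([-3.13937573e+00, -2.18998236e-04,  2.89179189e+00]), 'force': array([1.29150706, 0.59496087, 0.65988242]), 'torque': array([ 0.05468957, -0.01985166,  0.01534509]), 'grasp_force': 0.0, 'grip_width': 1.001724239517871}
top 459.51138660973123 258.5064284455504 185.7908046404948 [[-0.029, -1.0, 0.005, 0.004], [-0.984, 0.027, -0.177, 0.549], [0.177, -0.01, -0.984, 1.527], [0.0, 0.0, 0.0, 1.0]]
scene 376.84397182198626 262.04610969311244 191.4874055937373 [[-0.853, 0.521, 0.006, 0.458], [0.274, 0.458, -0.846, -0.06], [-0.443, -0.72, -0.534, 1.256], [0.0, 0.0, 0.0, 1.0]]
```

View pics/top0.png

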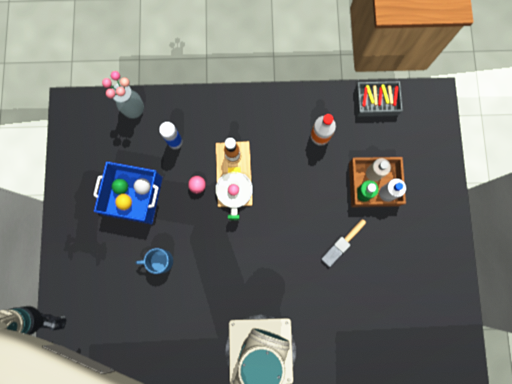

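View pics/scene0.png

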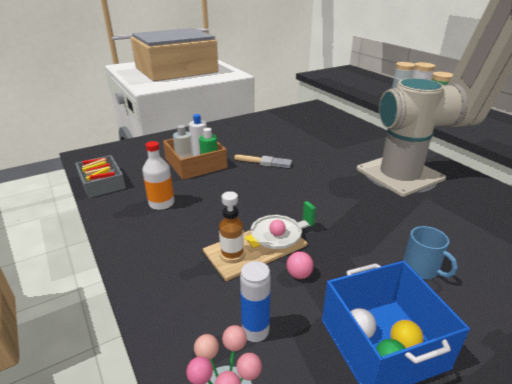

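The tub is on the left. In the top view the pump head is at about (231,144), the dish and ball at (234,189), the handle at (233,214) and the tub at (128,193). A larger decoy ball sits at (197,184). Next I measure these points.

```bash
cat > h.py <<'E'
import numpy as np,cv2
def load(n): return dict(np.load(n))
def ray(c,u,v):
    V=c["view"]; d=np.array([(u-c["cx"])/c["fx"],(v-c["cy"])/c["fy"],1])
    return -V[:3,:3].T@V[:3,3], V[:3,:3].T@d
def onz(c,u,v,z):
    o,d=ray(c,u,v); return o+d*(z-o[2])/d[2]
def tri(c1,p1,c2,p2):
    A=[];b=[]
    for c,p in((c1,p1),(c2,p2)):
        o,d=ray(c,*p); d/=np.linalg.norm(d); P=np.eye(3)-np.outer(d,d); A.append(P);b.append(P@o)
    return np.linalg.lstsq(np.vstack(A),np.hstack(b),rcond=None)[0]
def blobs(c,h0,h1,s0,v0,amin=8,box=None):
    H=cv2.cvtColor(c["color"],cv2.COLOR_RGB2HSV)
    m=cv2.inRange(H,(h0,s0,v0),(h1,255,255))
    if box: k=np.zeros_like(m);x0,y0,x1,y1=box;k[y0:y1,x0:x1]=255;m&=k
    n,_,st,ce=cv2.connectedComponentsWithStats(m)
    return [(np.round(ce[i],1).tolist(),st[i].tolist()) for i in range(1,n) if st[i][4]>=amin]
E
python3 - <<'E'
from h import *
t=load("top0.npz");s=load("scene0.npz")
for n,a in dict(green=(50,75,120,60),yellow=(22,34,140,120),pink=(160,179,70,120),blue=(108,125,180,80)).items():
    print(n,"T",blobs(t,*a,box=(90,140,260,230)),"\n  S",blobs(s,*a,box=(190,180,460,384)))
cv2.imwrite("pics/a.png",np.hstack([cv2.resize(t["color"][130:230,190:270,::-1],None,fx=5,fy=5,interpolation=2),cv2.resize(s["color"][180:280,195:275,::-1],None,fx=5,fy=5,interpolation=2)]))
E
```

```text
green T [([119.3, 185.9], [112, 179, 16, 15, 172]), ([233.4, 217.1], [228, 214, 12, 6, 53])] 
  S [([308.7, 212.5], [303, 201, 12, 25, 220]), ([388.7, 346.4], [377, 339, 27, 17, 283]), ([231.6, 358.9], [230, 352, 5, 17, 47]), ([213.9, 366.9], [211, 360, 6, 16, 21])]
yellow T [([233.4, 169.2], [228, 167, 12, 6, 52]), ([123.0, 201.2], [116, 194, 15, 15, 173])] 
  S [([251.7, 241.0], [245, 235, 15, 13, 95]), ([406.5, 333.0], [391, 321, 32, 27, 605])]
pink T [([196.5, 183.9], [188, 176, 18, 17, 223]), ([232.9, 189.4], [228, 184, 11, 12, 94])] 
  S [([277.0, 227.6], [270, 220, 15, 16, 196]), ([299.4, 264.2], [286, 251, 27, 27, 578]), ([237.3, 348.7], [235, 348, 6, 3, 9]), ([248.8, 365.8], [236, 352, 26, 28, 530]), ([200.1, 369.8], [190, 356, 23, 28, 547]), ([227.4, 378.0], [215, 371, 26, 13, 254])]
blue T [([173.5, 142.4], [166, 140, 15, 6, 63]), ([126.7, 192.5], [94, 162, 68, 62, 2232])] 
  S [([390.1, 323.7], [322, 261, 138, 123, 9601]), ([255.0, 314.0], [241, 297, 28, 34, 763]), ([381.2, 312.2], [379, 310, 5, 5, 8]), ([375.9, 317.1], [375, 315, 3, 5, 8]), ([391.4, 321.6], [386, 319, 14, 7, 28])]
```

View pics/a.png

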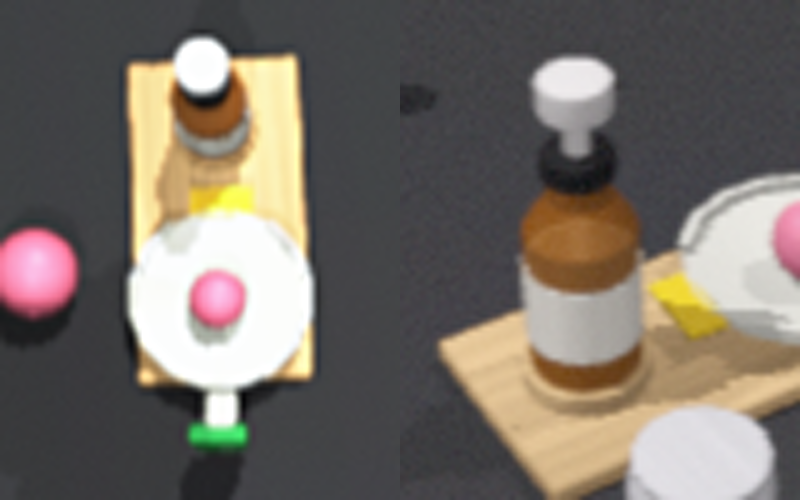

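```bash
python3 - <<'E'
from h import *
t=load("top0.npz");s=load("scene0.npz")
p=np.set_printoptions(precision=4,suppress=True)
print("pump",tri(t,(230.2,142.8),s,(229.6,195.4)),onz(t,230.2,142.8,.18),onz(s,229.6,195.4,.18))
print("ball",tri(t,(232.9,189.4),s,(277,227.6)),onz(t,232.9,189.4,.041))
print("handle",tri(t,(233.4,217.1),s,(308.7,212.5)),onz(t,233.4,216.5,.07))
print("lip",onz(t,233.4,169.2,.03),onz(s,251.7,241,.03))
for cc,z in ((( [190+128/5,130+64/5]),.012),((190+297/5,130+54/5),.012),((190+314/5,130+377/5),.012),((190+141/5,130+383/5),.012)): print("plate",onz(t,*cc,z))
print("decoy",tri(t,(196.5,183.9),s,(299.4,264.2)))
cv2.imwrite("pics/b.png",np.hstack([cv2.resize(t["color"][150:235,85:170,::-1],None,fx=5,fy=5,interpolation=2),cv2.resize(s["color"][254:384,310:465,::-1],(375,425),interpolation=2)]))
E
```

```text
pump [0.6671 0.0766 0.1775] [0.6673 0.076  0.18  ] [0.6682 0.0809 0.18  ]
ball [0.5401 0.077  0.0398] [0.5401 0.0768 0.041 ]
handle [0.4427 0.077  0.0504] [0.4431 0.0755 0.07  ]
lip [0.6136 0.0742 0.03  ] [0.6142 0.0792 0.03  ]
plate [0.7157 0.1367 0.012 ]
plate [0.7197 0.0159 0.012 ]
plate [0.4866 0.0099 0.012 ]
plate [0.4858 0.1304 0.012 ]
decoy [0.5641 0.2038 0.0306]
```

View pics/b.png

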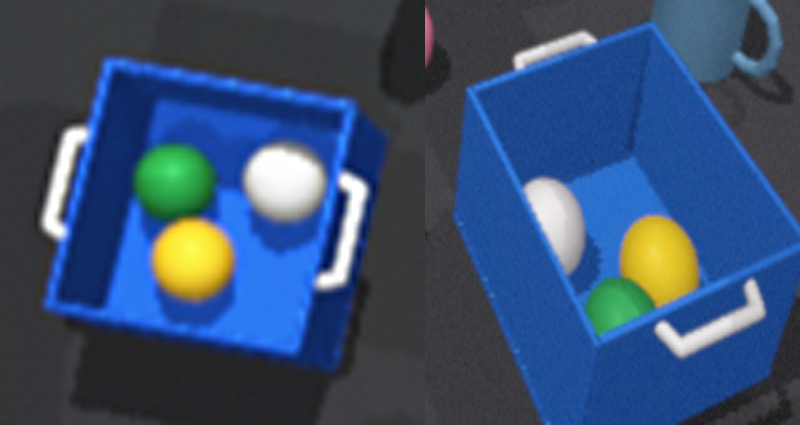

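The head of the pump is at about (0.667, 0.077), the dish centre at about (0.541, 0.076) and the handle at about (0.443, 0.0755). The tub rim corners in the top view average to pixel (125.1,191.2). I'm moving above the pump with the fingers shut.

Emit:
arm_command:
  translation:
    - [-0.018,-0.011,-0.01]
    - [-0.035,-0.0214,-0.01]
    - [-0.035,-0.0214,-0.01]
    - [-0.035,-0.0214,-0.01]
    - [-0.035,-0.0214,-0.01]
  twist:
    - [0,0,0]
    - [0,0,0]
    - [0,0,0]
    - [0,0,0]
    - [0,0,0]
  fingers: [0,0,0,0,0]

```text
clock: 0.6
tcp_pos: [0.2843, 0.4714, 0.2811]
eef_rot: [-3.141, -0.0, 2.892]
force: [0.1, 0.7, -0.2]
grip_width: 0.142
grasp_force: 0.0
```

Emit:
arm_command:
  translation:
    - [-0.035,-0.0214,0]
    - [-0.035,-0.0214,0]
    - [-0.035,-0.0214,0]
    - [-0.035,-0.0214,0]
    - [-0.035,-0.0214,0]
  twist:
    - [0,0,0]
    - [0,0,0]
    - [0,0,0]
    - [0,0,0]
    - [0,0,0]
  fingers: [0,0,0,0,0]

```text
clock: 1.1
tcp_pos: [0.4275, 0.3245, 0.2809]
eef_rot: [-3.141, -0.001, 2.892]
force: [-1.0, 1.0, -0.4]
grip_width: 0.002
grasp_force: 0.0
```

Emit:
arm_command:
  translation:
    - [-0.035,-0.0214,0]
    - [-0.035,-0.0214,0]
    - [-0.035,-0.0214,0]
    - [-0.035,-0.0214,0]
    - [-0.035,-0.0214,0]
  twist:
    - [0,0,0]
    - [0,0,0]
    - [0,0,0]
    - [0,0,0]
    - [0,0,0]
  fingers: [0,0,0,0,0]

```text
clock: 1.6
tcp_pos: [0.5706, 0.1776, 0.2808]
eef_rot: [-3.141, -0.001, 2.892]
force: [0.5, -0.0, -0.4]
grip_width: 0.004
grasp_force: 0.0
```

Emit:
arm_command:
  translation:
    - [-0.035,-0.0214,0]
    - [-0.035,-0.0214,0]
    - [-0.035,-0.0214,0]
    - [0,0,0]
    - [0,0,0]
  twist:
    - [0,0,8]
    - [0,0,8]
    - [0,0,8]
    - [0,0,8]
    - [0,0,8]
  fingers: [0,0,0,0,0]

```text
clock: 2.1
tcp_pos: [0.6425, 0.0788, 0.2802]
eef_rot: [-3.14, -0.001, 2.185]
force: [-0.1, 0.9, 0.3]
grip_width: -0.003
grasp_force: 0.0
```

Emit:
arm_command:
  translation:
    - [0,0,0]
    - [0,0,0]
    - [0,0,0]
    - [0,0,0]
    - [0,0,0]
  twist:
    - [0,0,8]
    - [0,0,8]
    - [0,0,8]
    - [0,0,8]
    - [0,0,3]
  fingers: [0,0,0,0,0]

```text
clock: 2.6
tcp_pos: [0.6419, 0.0804, 0.2806]
eef_rot: [-3.14, 0.0, 1.579]
force: [-0.3, -0.1, 0.5]
grip_width: 0.004
grasp_force: 0.0
```

```bash
python3 - <<'E'
from plant import robot
import cv2,numpy as np
np.set_printoptions(precision=4,suppress=True)
o=robot.get_obs(); c=robot.camera("wrist"); np.savez("w1.npz",pos=o["tcp_pos"],rot=o["eef_rot"],**c)
print(o["clock"],o["tcp_pos"],o["eef_rot"],o["joints"],o["grip_width"],o["force"],c["hand_eye"],c["fx"],c["cx"],c["cy"])
cv2.imwrite("pics/w1.png",c["color"][:,:,::-1])
from h import *
t=load("top0.npz"); print("tub",onz(t,125.1,191.2,.11))
E
```

```text
2.6 [0.6419 0.0804 0.2806] [-3.1402  0.      1.5791] [0.0247 0.2971 0.104  1.379  0.     1.5872] 0.003817694039368233 [-0.2972 -0.1036  0.4534] [[-0.0002 -0.9573 -0.2889  0.0734]
 [ 1.     -0.0003  0.0003  0.0001]
 [-0.0004 -0.2889  0.9573 -0.142 ]
 [ 0.      0.      0.      1.    ]] 319.73292482961983 259.43004230136535 195.18019049915426
tub [0.5321 0.4274 0.11  ]
```

View pics/w1.png

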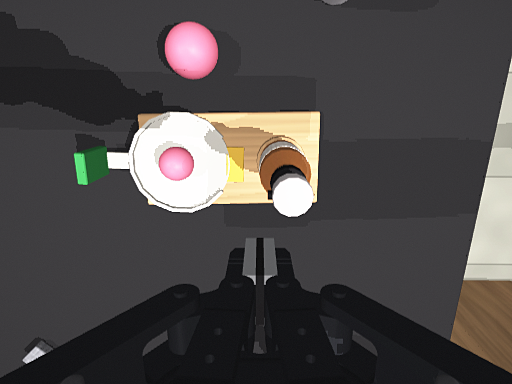

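The wrist view shows the pump head at about (292,195), the ball at (176,163), the lip at (236,164), the tongue at (118,159) and the handle at (91,165). Now I'll refine the positions from it.

```bash
python3 - <<'E'
from h import *
from scipy.spatial.transform import Rotation as R
np.set_printoptions(precision=4,suppress=True)
w=load("w1.npz");T=np.eye(4);T[:3,:3]=R.from_euler("xyz",w["rot"]).as_matrix();T[:3,3]=w["pos"]
w["view"]=np.linalg.inv(T@w["hand_eye"])
H=cv2.cvtColor(w["color"],cv2.COLOR_RGB2HSV)
for n,a,z in(("green",(50,75,100,40),.0455),("yellow",(22,34,120,100),.03),("pink",(160,179,70,80),.041)):
    for b in blobs(w,*a,amin=40,box=(60,100,330,230)): print(n,b,onz(w,*b[0],z))
# white head circle
m=cv2.inRange(H,(0,0,190),(179,50,255)); 
k=m[165:225,265:325]; n,_,st,ce=cv2.connectedComponentsWithStats(k); 
for i in range(1,n):
    if st[i][4]>200: print("head",st[i],ce[i]+[265,165],onz(w,*(ce[i]+[265,165]),.18))
# dish rim: white contour fit
k=m.copy();k[:,:128]=0;k[:,232:]=0;k[:108]=0;k[215:]=0
cs,_=cv2.findContours(k,cv2.RETR_EXTERNAL,cv2.CHAIN_APPROX_NONE);c=max(cs,key=cv2.contourArea)
e=cv2.fitEllipse(cv2.convexHull(c));print(e,onz(w,*e[0],.034))
for u in(112,120): 
    v=np.where(m[140:185,u])[0]+140; print("tongue",v.min(),v.max(),onz(w,u,v.mean(),.024))
print(blobs(w,50,75,100,110,box=(60,140,110,190)))
print("handle corners",[onz(w,u,v,.077) for u,v in((75,153),(77,184),(82,150),(81,182))])
print(H[160:172:5,72:110:3].tolist())
E
```

```text
green ([90.7, 164.5], [74, 146, 35, 39, 1063]) [0.4397 0.0767 0.0455]
yellow ([235.2, 171.6], [227, 153, 17, 29, 274]) [0.6114 0.066  0.03  ]
yellow ([240.3, 158.2], [236, 152, 7, 13, 43]) [0.618 0.083 0.03 ]
pink ([176.6, 162.1], [159, 147, 35, 34, 720]) [0.5416 0.0796 0.041 ]
head [   8   13   41   39 1239] [292.7119 196.6376] [0.6683 0.0796 0.18  ]
((178.74998474121094, 162.06289672851562), (98.74603271484375, 104.20310974121094), 132.7261199951172) [0.5424 0.0783 0.034 ]
tongue 152 168 [0.4559 0.0783 0.024 ]
tongue 153 168 [0.4659 0.0777 0.024 ]
[([80.5, 168.4], [74, 153, 14, 32, 339])]
handle corners [array([0.4413, 0.0957, 0.077 ]), array([0.438 , 0.0609, 0.077 ]), array([0.4494, 0.099 , 0.077 ]), array([0.4429, 0.0632, 0.077 ])]
[[[144, 20, 64], [67, 148, 247], [67, 147, 226], [67, 144, 227], [66, 156, 190], [66, 156, 95], [66, 161, 95], [66, 159, 96], [66, 158, 97], [67, 158, 95], [66, 162, 93], [66, 170, 90], [0, 0, 255]], [[140, 12, 65], [67, 147, 147], [67, 146, 227], [67, 145, 227], [67, 154, 205], [67, 160, 94], [66, 163, 94], [67, 163, 94], [66, 159, 96], [66, 157, 94], [66, 156, 95], [66, 160, 94], [30, 3, 255]], [[135, 15, 67], [150, 8, 63], [67, 148, 226], [67, 147, 227], [67, 149, 224], [66, 156, 88], [67, 157, 96], [66, 162, 96], [66, 159, 96], [66, 158, 95], [66, 157, 96], [66, 157, 94], [66, 169, 95]]]
```

Emit:
arm_command:
  translation:
    - [-0.001,0.013,0.01]
    - [-0.001,0.013,0.025]
    - [0,0,0.03]
    - [0,0,0.02]
    - [0,0,0.008]
  twist:
    - [0,0,0]
    - [0,0,0]
    - [0,0,0]
    - [0,0,0]
    - [0,0,0.5]
  fingers: [0,0,0,0,0]

```text
clock: 3.15
tcp_pos: [0.6668, 0.0786, 0.1839]
eef_rot: [-3.136, 0.0, 1.575]
force: [0.0, -0.1, -0.2]
grip_width: -0.001
grasp_force: 0.0
```

Emit:
arm_command:
  translation:
    - [0,0,0]
    - [0,0,0.005]
    - [0,0,0.004]
    - [0,0,0.004]
    - [0,0,0]
  twist:
    - [0,0,0]
    - [0,0,0]
    - [0,0,0]
    - [0,0,0]
    - [0,0,0]
  fingers: [0,0,0,0,0]

```text
clock: 3.65
tcp_pos: [0.6694, 0.0788, 0.1765]
eef_rot: [3.139, -0.0, 1.574]
force: [0.2, -0.2, 2.4]
grip_width: -0.0
grasp_force: 2.0
```

Emit:
arm_command:
  translation:
    - [0,0,0.004]
    - [0,0,0.002]
    - [0,0,0]
    - [0,0,0]
    - [0,0,0]
  twist:
    - [0,0,0]
    - [0,0,0]
    - [0,0,0]
    - [0,0,0]
    - [0,0,0]
  fingers: [0,0,0,0,0]

```text
clock: 4.15
tcp_pos: [0.6695, 0.0788, 0.1708]
eef_rot: [3.138, -0.0, 1.574]
force: [0.1, 0.4, 6.6]
grip_width: -0.0
grasp_force: 3.0
```

Emit:
arm_command:
  translation:
    - [0,0,0.003]
    - [0,0,0.003]
    - [0,0,0.001]
    - [0,0,0]
    - [0,0,0]
  twist:
    - [0,0,0]
    - [0,0,0]
    - [0,0,0]
    - [0,0,0]
    - [0,0,0]
  fingers: [0,0,0,0,0]

```text
clock: 4.65
tcp_pos: [0.6696, 0.0788, 0.166]
eef_rot: [3.137, 0.0, 1.574]
force: [-2.6, -0.9, 13.7]
grip_width: 0.0
grasp_force: 6.8
```

Emit:
arm_command:
  translation:
    - [0,0,0.001]
    - [0,0,0.001]
    - [0,0,0.001]
    - [0,0,0]
    - [0,0,0]
  twist:
    - [0,0,0]
    - [0,0,0]
    - [0,0,0]
    - [0,0,0]
    - [0,0,0]
  fingers: [0,0,0,0,0]

```text
clock: 5.15
tcp_pos: [0.6698, 0.0788, 0.1658]
eef_rot: [3.136, 0.0, 1.574]
force: [-6.9, -1.2, 24.1]
grip_width: 0.001
grasp_force: 11.8
```

The head hit its stop: z held at 0.166 while the force rose to 24 N. I'm releasing it and moving over the handle.

Emit:
arm_command:
  translation:
    - [0,0,-0.008]
    - [0,0,-0.012]
    - [0,0,-0.02]
    - [0,0,-0.03]
    - [0,0,-0.02]
  twist:
    - [0,0,0]
    - [0,0,0]
    - [0,0,0]
    - [0,0,0]
    - [0,0,0]
  fingers: [0,0,0,0,0]

```text
clock: 5.65
tcp_pos: [0.6679, 0.0788, 0.2503]
eef_rot: [-3.141, -0.0, 1.574]
force: [-0.1, -0.0, -0.2]
grip_width: 0.004
grasp_force: 0.0
```

Emit:
arm_command:
  translation:
    - [0,-0.025,0]
    - [0,-0.05,0]
    - [0,-0.05,0]
    - [0,-0.05,0]
    - [0,-0.05,0]
  twist:
    - [0,0,0]
    - [0,0,0]
    - [0,0,0]
    - [0,0,0]
    - [0,0,0]
  fingers: [0.04,0.04,0.04,0.04,0.04]

```text
clock: 6.15
tcp_pos: [0.4404, 0.078, 0.2483]
eef_rot: [-3.139, 0.0, 1.574]
force: [-0.1, -0.8, 1.0]
grip_width: 0.466
grasp_force: 0.0
```

Emit:
arm_command:
  translation:
    - [0,0,0.02]
    - [0,0,0.02]
    - [0,0,0.02]
    - [0,0,0]
    - [0,0,0]
  twist:
    - [0,0,0]
    - [0,0,0]
    - [0,0,0]
    - [0,0,0]
    - [0,0,0]
  fingers: [0.04,0.04,0.04,0.04,0.04]

```text
clock: 6.65
tcp_pos: [0.4425, 0.078, 0.1889]
eef_rot: [-3.14, 0.0, 1.574]
force: [0.1, -0.0, 0.1]
grip_width: 0.471
grasp_force: 0.0
```

```bash
python3 - <<'E'
from plant import robot
from h import *
from scipy.spatial.transform import Rotation as R
np.set_printoptions(precision=4,suppress=True)
o=robot.get_obs(); w=robot.camera("wrist")
print(o["clock"],o["tcp_pos"],o["eef_rot"],o["grip_width"])
cv2.imwrite("pics/w2.png",w["color"][:,:,::-1]);np.savez("w2.npz",pos=o["tcp_pos"],rot=o["eef_rot"],**w)
T=np.eye(4);T[:3,:3]=R.from_euler("xyz",o["eef_rot"]).as_matrix();T[:3,3]=o["tcp_pos"]
w["view"]=np.linalg.inv(T@w["hand_eye"])
for n,a,z in(("green",(50,75,100,40),.0455),("greentop",(50,75,100,150),.077),("yellow",(22,34,100,80),.03),("pink",(160,179,70,80),.041)):
    for b in blobs(w,*a,amin=100): print(n,b,onz(w,*b[0],z))
E
```

```text
6.65 [0.4425 0.078  0.1889] [-3.1395  0.      1.574 ] 0.47068555523588196
green ([260.6, 185.0], [254, 159, 15, 53, 722]) [0.4435 0.0751 0.0455]
greentop ([261.1, 190.8], [254, 171, 14, 40, 483]) [0.4438 0.0786 0.077 ]
yellow ([430.5, 191.2], [418, 172, 24, 31, 400]) [0.6098 0.0652 0.03  ]
pink ([403.4, 33.4], [366, 0, 77, 72, 4397]) [0.5602 0.2031 0.041 ]
pink ([364.9, 181.0], [342, 159, 47, 45, 1618]) [0.5409 0.0781 0.041 ]
```

View pics/w2.png

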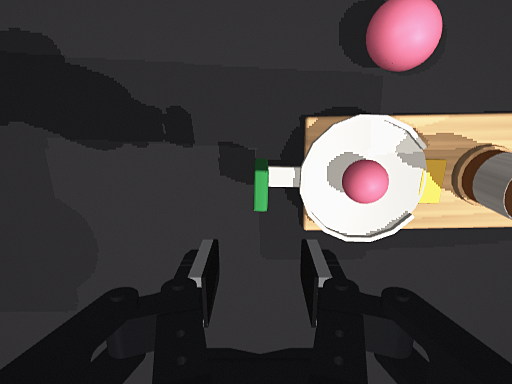

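The handle is aligned with the open fingers at (0.4437, 0.0785). I'll descend and grip it.

Emit:
arm_command:
  translation:
    - [0,0.0012,0.02]
    - [0,0,0.035]
    - [0,0,0.035]
    - [0,0,0.03]
    - [0,0,0.015]
  twist:
    - [0,0,0]
    - [0,0,0]
    - [0,0,0]
    - [0,0,0]
    - [0,0,0]
  fingers: [0.04,0.04,0.04,0.04,0.04]

```text
clock: 7.2
tcp_pos: [0.4438, 0.078, 0.0529]
eef_rot: [-3.139, 0.0, 1.574]
force: [0.1, -0.5, 0.5]
grip_width: 0.469
grasp_force: 0.0
```

Emit:
arm_command:
  translation:
    - [0,0,0.01]
    - [0,0,0.006]
    - [0,0,0]
    - [0,0,0]
    - [0,0,0]
  twist:
    - [0,0,0]
    - [0,0,0]
    - [0,0,0]
    - [0,0,0]
    - [0,0,0]
  fingers: [0.04,0.04,0.04,0.03,0.025]

```text
clock: 7.7
tcp_pos: [0.4456, 0.0781, 0.0394]
eef_rot: [3.139, -0.0, 1.574]
force: [0.2, -0.7, -0.7]
grip_width: 0.291
grasp_force: 0.0
```

Emit:
arm_command:
  translation:
    - [0,0,0]
    - [0,0,0]
    - [0,0,0]
    - [0,0,0]
    - [0,0,0]
  twist:
    - [0,0,0]
    - [0,0,0]
    - [0,0,0]
    - [0,0,0]
    - [0,0,0]
  fingers: [0.022,0.019,0.016,0.014,0.012]
  force: 25

```text
clock: 8.2
tcp_pos: [0.4443, 0.0778, 0.0383]
eef_rot: [-3.141, 0.001, 1.574]
force: [-1.6, 0.7, 1.2]
grip_width: 0.147
grasp_force: 6.6
```

Emit:
arm_command:
  translation:
    - [0,0,0]
    - [0,0,0]
    - [0,0,0]
    - [0,0,0]
    - [0,0,0]
  twist:
    - [0,0,0]
    - [0,0,0]
    - [0,0,0]
    - [0,0,0]
    - [0,0,0]
  fingers: [0.01,0.008,0.004,0,0]
  force: 25

```text
clock: 8.7
tcp_pos: [0.4444, 0.0779, 0.0383]
eef_rot: [-3.141, 0.0, 1.574]
force: [-0.6, -1.1, 1.8]
grip_width: 0.139
grasp_force: 24.7
```

Emit:
arm_command:
  translation:
    - [0,0,0]
    - [0,0,0]
    - [0,0,0]
    - [0,0,0]
    - [0,0,0]
  twist:
    - [0,0,0]
    - [0,0,0]
    - [0,0,0]
    - [0,0,0]
    - [0,0,0]
  fingers: [0,0,0,0,0]
  force: 70

```text
clock: 9.2
tcp_pos: [0.4445, 0.078, 0.0384]
eef_rot: [3.142, 0.0, 1.574]
force: [-1.7, -2.1, 2.7]
grip_width: 0.133
grasp_force: 70.3
```

```bash
cat > look.py <<'E'
from plant import robot
from h import *
import sys
from scipy.spatial.transform import Rotation as R
np.set_printoptions(precision=4,suppress=True)
lift=float(sys.argv[2])
o=robot.get_obs(); w=robot.camera("wrist")
print(o["clock"],o["tcp_pos"],o["eef_rot"],o["grip_width"],o["grasp_force"],o["force"],o["torque"])
cv2.imwrite(f"pics/{sys.argv[1]}.png",w["color"][:,:,::-1])
T=np.eye(4);T[:3,:3]=R.from_euler("xyz",o["eef_rot"]).as_matrix();T[:3,3]=o["tcp_pos"]
w["view"]=np.linalg.inv(T@w["hand_eye"])
c=robot.camera("top"); np.savez("top_"+sys.argv[1],**c); s=robot.camera("scene"); np.savez("scene_"+sys.argv[1],**s)
for n,a,z in(("green",(50,75,100,40),.0455),("yellow",(22,34,100,80),.03),("pink",(160,179,70,80),.041)):
    for b in blobs(w,*a,amin=100): print("wrist",n,b,onz(w,*b[0],z+lift))
    for b in blobs(c,*a,amin=20,box=(180,140,290,240)): print("  top",n,b,onz(c,*b[0],z+lift))
E
python3 look.py g1 0
```

```text
9.2 [0.4445 0.078  0.0384] [3.1416 0.0001 1.574 ] 0.13252430494867878 70.33609628677368 [-1.6911 -2.1202  2.6937] [-0.4394  0.2179 -0.1341]
wrist green ([259.4, 276.1], [244, 210, 32, 130, 3713]) [0.4446 0.0704 0.0455]
  top yellow ([232.9, 169.1], [227, 166, 13, 7, 71]) [0.614  0.0759 0.03  ]
wrist pink ([494.2, 16.1], [469, 0, 43, 42, 1270]) [0.5357 0.1824 0.041 ]
wrist pink ([462.9, 257.5], [412, 214, 100, 87, 6851]) [0.543  0.0781 0.041 ]
  top pink ([196.5, 184.0], [188, 175, 18, 19, 251]) [0.5625 0.2018 0.041 ]
```

Gripped firmly at 70 N. I'll lift smoothly.

Emit:
arm_command:
  translation:
    - [0,0,-0.001]
    - [0,0,-0.002]
    - [0,0,-0.003]
    - [0,0,-0.005]
    - [0,0,-0.006]
  twist:
    - [0,0,0]
    - [0,0,0]
    - [0,0,0]
    - [0,0,0]
    - [0,0,0]
  fingers: [0,0,0,0,0]

```text
clock: 9.85
tcp_pos: [0.4442, 0.0781, 0.0555]
eef_rot: [-3.141, -0.0, 1.574]
force: [0.1, 0.6, -2.0]
grip_width: 0.132
grasp_force: 69.5
```

Emit:
arm_command:
  translation:
    - [0,0,-0.007]
    - [0,0,-0.007]
    - [0,0,-0.007]
    - [0,0,-0.007]
    - [0,0,-0.007]
  twist:
    - [0,0,0]
    - [0,0,0]
    - [0,0,0]
    - [0,0,0]
    - [0,0,0]
  fingers: [0,0,0,0,0]

```text
clock: 10.35
tcp_pos: [0.4445, 0.078, 0.091]
eef_rot: [3.141, -0.0, 1.574]
force: [-0.1, -0.1, -2.4]
grip_width: 0.127
grasp_force: 69.5
```

Emit:
arm_command:
  translation:
    - [0,0,-0.007]
    - [0,0,-0.007]
    - [0,0,-0.007]
    - [0,0,-0.006]
    - [0,0,-0.005]
  twist:
    - [0,0,0]
    - [0,0,0]
    - [0,0,0]
    - [0,0,0]
    - [0,0,0]
  fingers: [0,0,0,0,0]

```text
clock: 10.85
tcp_pos: [0.4446, 0.078, 0.1229]
eef_rot: [3.141, 0.0, 1.574]
force: [0.0, -0.4, -2.9]
grip_width: 0.127
grasp_force: 69.5
```

Emit:
arm_command:
  translation:
    - [0,0,-0.003]
    - [0,0,-0.001]
    - [0,0,0]
    - [0,0,0]
    - [0,0,0]
  twist:
    - [0,0,0]
    - [0,0,0]
    - [0,0,0]
    - [0,0,0]
    - [0,0,0]
  fingers: [0,0,0,0,0]

```text
clock: 11.35
tcp_pos: [0.4442, 0.078, 0.126]
eef_rot: [-3.141, 0.0, 1.574]
force: [-0.2, -0.9, -3.1]
grip_width: 0.135
grasp_force: 69.5
```

```bash
python3 look.py g2 0.088; python3 - <<'E'
from h import *
s=load("scene_g2.npz");t=load("top_g2.npz")
cv2.imwrite("pics/c.png",np.hstack([cv2.resize(t["color"][130:230,190:270,::-1],None,fx=5,fy=5,interpolation=2),cv2.resize(s["color"][150:275,220:320,::-1],(400,500),interpolation=2)]))
E
```

```text
11.35 [0.4442 0.078  0.126 ] [-3.1409  0.      1.574 ] 0.1353092969303727 69.52162742614746 [-0.2185 -0.8771 -3.0697] [ 0.0161  0.1897 -0.0604]
wrist green ([259.5, 276.1], [244, 210, 32, 130, 3713]) [0.4443 0.0706 0.1335]
  top yellow ([231.6, 163.5], [224, 161, 16, 6, 82]) [0.6138 0.0758 0.118 ]
wrist pink ([439.3, 27.3], [392, 0, 103, 64, 5294]) [0.5145 0.1784 0.129 ]
wrist pink ([462.9, 257.6], [412, 214, 100, 87, 6768]) [0.5424 0.0783 0.129 ]
  top pink ([195.9, 184.0], [188, 175, 16, 19, 233]) [0.5461 0.1926 0.129 ]
```

View pics/c.png

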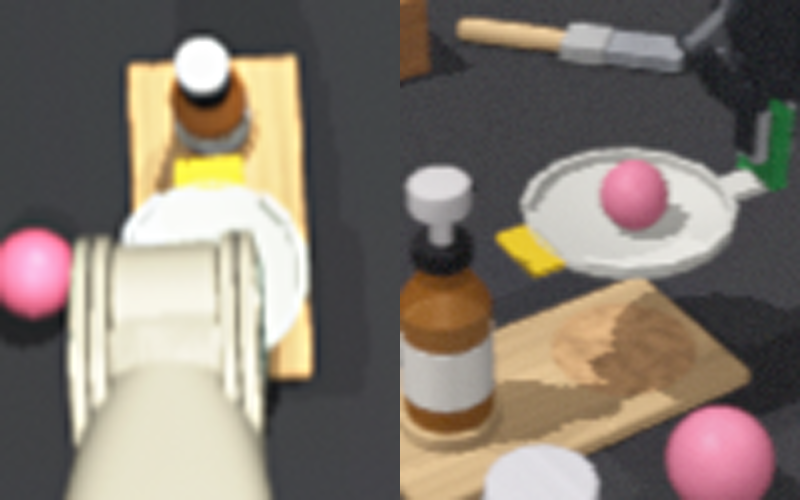

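The dish is lifted level with the ball centred, and the pump has sprung back. Next I turn the dish about 91.7° counter-clockwise about its own centre.

Emit:
arm_command:
  translation:
    - [-0.00173,1.5e-05,0]
    - [-0.00345,6e-05,0]
    - [-0.00518,0.000136,0]
    - [-0.00518,0.000136,0]
    - [-0.00518,0.000136,0]
  twist:
    - [0,0,-1]
    - [0,0,-2]
    - [0,0,-3]
    - [0,0,-3]
    - [0,0,-3]
  fingers: [0,0,0,0,0]

```text
clock: 12.0
tcp_pos: [0.4467, 0.0571, 0.1263]
eef_rot: [-3.141, 0.0, 1.786]
force: [0.2, 0.4, -2.7]
grip_width: 0.13
grasp_force: 69.7
```

Emit:
arm_command:
  translation:
    - [-0.00518,0.000136,0]
    - [-0.00518,0.000136,0]
    - [-0.00518,0.000136,0]
    - [-0.00518,0.000136,0]
    - [-0.00518,0.000136,0]
  twist:
    - [0,0,-3]
    - [0,0,-3]
    - [0,0,-3]
    - [0,0,-3]
    - [0,0,-3]
  fingers: [0,0,0,0,0]

```text
clock: 12.5
tcp_pos: [0.4554, 0.0327, 0.1263]
eef_rot: [-3.141, 0.0, 2.048]
force: [0.4, -0.2, -2.3]
grip_width: 0.126
grasp_force: 69.7
```

Emit:
arm_command:
  translation:
    - [-0.00518,0.000136,0]
    - [-0.00518,0.000136,0]
    - [-0.00518,0.000136,0]
    - [-0.00518,0.000136,0]
    - [-0.00518,0.000136,0]
  twist:
    - [0,0,-3]
    - [0,0,-3]
    - [0,0,-3]
    - [0,0,-3]
    - [0,0,-3]
  fingers: [0,0,0,0,0]

```text
clock: 13.0
tcp_pos: [0.4703, 0.0114, 0.1263]
eef_rot: [-3.141, 0.0, 2.31]
force: [0.0, -0.1, -2.2]
grip_width: 0.132
grasp_force: 69.7
```

Emit:
arm_command:
  translation:
    - [-0.00518,0.000136,0]
    - [-0.00518,0.000136,0]
    - [-0.00518,0.000136,0]
    - [-0.00518,0.000136,0]
    - [-0.00518,0.000136,0]
  twist:
    - [0,0,-3]
    - [0,0,-3]
    - [0,0,-3]
    - [0,0,-3]
    - [0,0,-3]
  fingers: [0,0,0,0,0]

```text
clock: 13.5
tcp_pos: [0.4901, -0.0053, 0.1263]
eef_rot: [-3.141, 0.0, 2.572]
force: [0.7, -0.4, -1.7]
grip_width: 0.136
grasp_force: 69.7
```

Emit:
arm_command:
  translation:
    - [-0.00518,0.000136,0]
    - [-0.00518,0.000136,0]
    - [-0.00518,0.000136,0]
    - [-0.00518,0.000136,0]
    - [-0.00518,0.000136,0]
  twist:
    - [0,0,-3]
    - [0,0,-3]
    - [0,0,-3]
    - [0,0,-3]
    - [0,0,-3]
  fingers: [0,0,0,0,0]

```text
clock: 14.0
tcp_pos: [0.5135, -0.0163, 0.1263]
eef_rot: [-3.141, 0.0, 2.833]
force: [-0.8, 0.1, -2.4]
grip_width: 0.129
grasp_force: 69.7
```

Emit:
arm_command:
  translation:
    - [-0.00518,0.000136,0]
    - [-0.00518,0.000136,0]
    - [-0.00518,0.000136,0]
    - [-0.00518,0.000136,0]
    - [-0.00518,0.000136,0]
  twist:
    - [0,0,-3]
    - [0,0,-3]
    - [0,0,-3]
    - [0,0,-3]
    - [0,0,-3]
  fingers: [0,0,0,0,0]

```text
clock: 14.5
tcp_pos: [0.5391, -0.0209, 0.1263]
eef_rot: [-3.141, 0.0, 3.095]
force: [-0.0, -0.1, -2.7]
grip_width: 0.127
grasp_force: 69.7
```

Emit:
arm_command:
  translation:
    - [-0.00345,6e-05,0]
    - [-0.00294,4e-05,0]
    - [-0.00173,1.5e-05,0]
    - [0,0,0]
    - [0,0,0]
  twist:
    - [0,0,-2]
    - [0,0,-1.7]
    - [0,0,-1]
    - [0,0,0]
    - [0,0,0]
  fingers: [0,0,0,0,0]

```text
clock: 15.0
tcp_pos: [0.5466, -0.0206, 0.1263]
eef_rot: [-3.141, -0.0, -3.109]
force: [-0.4, -0.1, -2.2]
grip_width: 0.136
grasp_force: 69.6
```

```bash
python3 look.py g3 0.088; python3 - <<'E'
from h import *
np.set_printoptions(precision=4,suppress=True)
s=load("scene_g3.npz");t=load("top_g3.npz")
T=[(107,60),(352,100),(297,355),(46,308)];S=[(597,345),(468,90),(652,25),(800,245)]
T=[(85+a/5,150+b/5) for a,b in T];S=[(310+(a-425)*155/375,254+b*130/425) for a,b in S]
a=[onz(t,*p,.11)[:2] for p in T];b=[onz(s,*p,.11)[:2] for p in S];print("tub corners",np.array(a),np.array(b),np.mean(a,0),np.mean(b,0))
cv2.imwrite("pics/d.png",np.hstack([cv2.resize(t["color"][130:230,170:250,::-1],None,fx=5,fy=5,interpolation=2),cv2.resize(s["color"][150:275,220:320,::-1],(400,500),interpolation=2)]))
E
```

```text
15.0 [ 0.5466 -0.0206  0.1263] [-3.1415 -0.0002 -3.1088] 0.13607562958450622 69.6239984035492 [-0.3626 -0.1208 -2.1631] [-0.1918  0.0337 -0.0414]
wrist green ([259.5, 276.1], [244, 210, 32, 130, 3727]) [ 0.5541 -0.0206  0.1335]
  top yellow ([210.1, 185.7], [207, 178, 7, 16, 96]) [0.5412 0.1476 0.118 ]
wrist pink ([462.0, 256.5], [412, 213, 100, 88, 6977]) [0.5429 0.0769 0.129 ]
  top pink ([196.5, 184.1], [188, 175, 18, 19, 254]) [0.5457 0.1907 0.129 ]
  top pink ([232.2, 184.1], [227, 179, 12, 12, 107]) [0.5424 0.0746 0.129 ]
tub corners [[0.6322 0.4917]
 [0.6005 0.3288]
 [0.4321 0.3627]
 [0.4674 0.5264]] [[0.634  0.4972]
 [0.6001 0.3343]
 [0.4384 0.3701]
 [0.4781 0.5285]] [0.5331 0.4274] [0.5376 0.4325]
```

View pics/d.png

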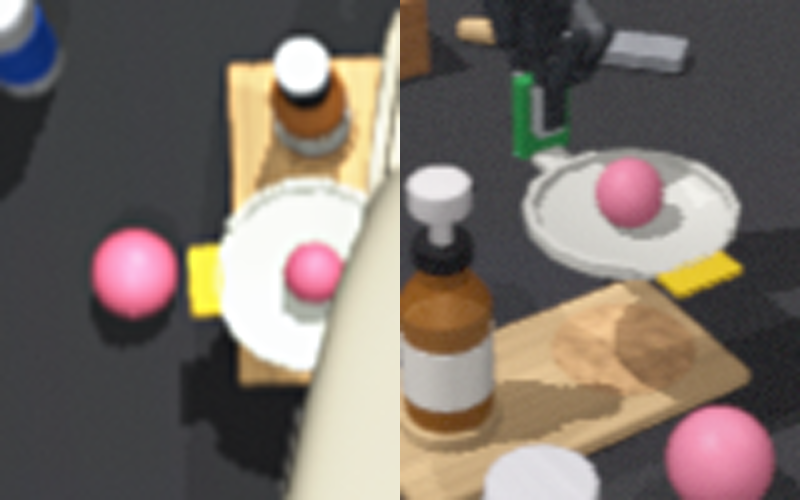

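The dish is level and held about 9 cm up over its seat, with the ball in its middle. The lip points at 91.8°, against about 91.4° for the tub. I'm handing the job in.

```bash
python3 -c "
from plant import robot
print(robot.job_done())"
```

```text
the job is handed in; nothing more can be done
None
```

I pressed the pump to its stop and it sprang back. The dish is now held level and still about 9 cm above the stand, ball in its middle, lip pointing at the tub on the left to within about 1°. The job is handed in; no verdict was returned.

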